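Load a steel coupon under the swing finger of a clamp stand

TASK

Turn the three-lobed knob under the clamp stand's deck counter-clockwise (seen from above) all the way, so that the hold-down finger on top swings clear of the rail; then press down the front end of the thin steel coupon lying in the rocker tray until it is fully tipped up, and take it by its raised rear end. Lay it flat along the stand's rail, between the two fences and about centred on the rail, let go of it, and turn the knob fully back so that the finger is over the coupon. Leave the jar, the tape roll, the steel block and the dial indicator where they are.

Things in the scene. Friction and masses are not known exactly. Their poses are not given: they have to be found in the camera images.
- stand: Clamp stand, fixed: a grey painted deck 120 (x) x 150 (y) x 8 mm, its top 58 mm above the worktop, carried by a grey pedestal at its rear, so that its front part overhangs. Origin on the worktop; the deck spans x -60..60 and y -60..90 mm of it; x points to the rear (away from the robot), y to the left. Nothing stands under the deck but the knob and, behind x = 20 mm, the pedestal (its 8 mm foot reaches back to x = 93).
- rail_top (a point): Middle of the top face of the dark steel rail on the deck, 66 mm above the worktop; rail 60 long (x) x 16 wide (y) x 8 mm high. Axes as the stand's. Two steel fences, 15 mm high (7 mm above the rail's top), stand left and right of the rail, from 22 to 42 mm in front of this point (x -42..-22); the gap between them is 29 mm. The rear half of the rail is free on both sides. A seated coupon has its centre 2.5 mm above this point.
- clamp_knob (a joint): Turn of the knob and hold-down finger, one rigid piece on one upright spindle, about z, rad: 0 = closed (finger over the rail), 1.2 = fully open, growing counter-clockwise seen from above; stops at both ends. It stays where it is left (friction 0.12 N m: about 2.5 N at a lobe). Starts at or nearly at closed.
- knob_axis (a point): Point on the spindle's axis at the mid-height of the knob, 38 mm above the worktop, 8 mm behind the deck's front edge. Knob: bare aluminium, 18 mm high (top 3 mm under the deck's underside), hub 48 mm across, three straight lobes 16 mm wide reaching 60 mm from the axis.
- knob_lobe (a point): Mid-point of the grip part of the front lobe, 50 mm from the spindle's axis, at mid-height. This lobe always sticks out in front of the deck: it points 0.6 rad to the left of straight forward when closed and 0.6 rad to the right when open. It can be pinched from above across its 16 mm or pushed sideways.
- finger_foot (a point): Underside of the rubber foot (12 mm across) near the tip of the hold-down finger, 75 mm from the spindle's axis, 73 mm above the worktop, 2 mm above a seated coupon. The finger is a steel bar 13 mm wide, its underside 75 mm and its top 80 mm above the worktop (spindle nut to 83 mm).
- tray: Rocker tray, fixed: a grey block 124 (x) x 84 (y) x 26.5 mm. Origin at its underside's centre on the worktop; x points to the rear, y to the left. Its slot, 28 mm wide from x = -10 to 45 mm, holds the coupon flush with the tray's top, so its sides cannot be gripped there while it lies flat; in front of that the slot widens to 48 mm and is open to the front, for a finger to press the coupon's front end down.
- tray_pivot (a point): Axle of the rocker, under the middle of the coupon, 22 mm above the worktop, on the level of the coupon's underside.
- rocker (a joint): Tilt of the rocker plate on which the coupon lies, rad: 0 = level, 0.42 = fully tipped (stop): front end down, rear end up. Stays where it is left (friction 0.05 N m: about 2 N at 30 mm from the axle). A small lip at its front end keeps the coupon from sliding off.
- coupon_center (a point): Centre of the loose steel coupon, a plate 84 (x, its length) x 24 (y) x 5 mm, 48 to 84 g, two small dark holes drawn near its ends. z is its normal. Tipped, its rear end stands about 17 mm higher than before, and its sides can be gripped there, about 32 mm from the centre.
- jar_used: Bystander: white jar with a red ribbed lid, 42 across x 55 mm, upright, near the left rim; origin under its centre.
- gauge_block: Bystander: ground steel block with three holes, 50 x 75 x 25 mm, behind the work; origin under its centre.
- dial_indicator: Bystander: dial indicator lying on its back, 103 x 60 x 26 mm, on the right; origin under its middle.
- tape_roll: Bystander: roll of masking tape lying flat, 85 across x 19 mm, behind the stand; origin under its centre.
There are look-alikes about, which are no part of the job. What is meant by the part that bears coupon_center is not orange or purple, and is the larger of those in its own colour.

How it is judged (in metres and radians):
On the way, in this order (a step that is already met when the one before it is completed fails the run):
1. the knob is turned fully open (joint over 1.1 rad) (value of joint clamp_knob above 1.1 rad), for 0.2 s.
2. the coupon is tipped up in the tray by pressing its front end (rocker and coupon over 0.35 rad), with the finger still open (value of joint rocker above 0.35 rad and angle between coupon_center's own z axis and vertical above 0.33 rad and distance between coupon_center and tray_pivot below 0.012 m and value of joint clamp_knob above 1 rad), for 0.1 s.
3. the coupon lies flat on the rail between the fences, let go, with the finger still open (x of coupon_center in the frame of rail_top between -0.014 and 0.014 m and y of coupon_center in the frame of rail_top between -0.005 and 0.005 m and z of coupon_center in the frame of rail_top between 0 and 0.005 m and angle between the x axis of coupon_center and the x axis of rail_top, either way round below 0.15 rad and angle between coupon_center's own z axis and vertical below 0.08 rad and contact force between the fingers and coupon below 0.1 N and value of joint clamp_knob above 0.9 rad), for 0.2 s.
At the end, for the whole second after the job is handed in: The coupon lies at rest flat on the rail (tilt under 0.08 rad), its centre within 14 mm along and 5 mm across of the rail's middle, its length along the rail within 0.15 rad, and the knob is turned back to within 0.1 rad of closed, so that the finger's foot is over the coupon (x of coupon_center in the frame of rail_top between -0.014 and 0.014 m and y of coupon_center in the frame of rail_top between -0.005 and 0.005 m and z of coupon_center in the frame of rail_top between 0 and 0.005 m and angle between the x axis of coupon_center and the x axis of rail_top, either way round below 0.15 rad and angle between coupon_center's own z axis and vertical below 0.08 rad and value of joint clamp_knob below 0.1 rad and linear speed of coupon below 0.01 m/s and velocity of joint clamp_knob between -0.05 and 0.05 rad/s); the robot touches nothing.
It fails at once if jar used shifted by more than 20 mm or tipped over (distance of jar_used from where it was at the start of the episode above 0.02 m or angle between jar_used's own z axis and vertical above 0.5 rad).
It fails at once if gauge block shifted by more than 20 mm or tipped over (distance of gauge_block from where it was at the start of the episode above 0.02 m or angle between gauge_block's own z axis and vertical above 0.5 rad).
It fails at once if dial indicator shifted by more than 20 mm or tipped over (distance of dial_indicator from where it was at the start of the episode above 0.02 m or angle between dial_indicator's own z axis and vertical above 0.5 rad).
It fails at once if tape roll shifted by more than 20 mm or tipped over (distance of tape_roll from where it was at the start of the episode above 0.02 m or angle between tape_roll's own z axis and vertical above 0.5 rad).
It also fails if it takes over 72 s, if anything falls off the work surface, if the arm or the gripper's body presses on something with over 40 N, if the wrist force passes 120 N, or if a joint passes its speed limit or range.

ROBOT

A 7-joint arm with a two-finger parallel gripper is mounted at the origin on a cart in front of the work surface, level with it; the furniture and walls round the work are solid. World frame = base frame: x ahead of the robot, y to its left, z up, the work surface at z = 0. Lengths are in mm, angles in degrees, forces in N, time in s.
With the tool pointing down it reaches from about 425 to 875 mm from the base axis. Payload 8.4 kg.
Tool frame: the origin (TCP) lies on the centre line of the jaws, within the pads' length; the fingertips stand 22 mm ahead of it and the grasp point (between the pads) lies 3 mm ahead of it; z points along the fingers, y is the direction in which the jaws open and shut (so a half turn about z gives the same grasp; the last joint's range is limited). The gripper opens to 85 mm and grips with 20 to 120 N. Pads are 22 mm wide; open, the fingers measure 114 mm over their backs; the gripper's body (76 mm by 85 mm) begins 54 mm behind the grasp point. The pads swing forward as they close: fully open they stand 13 mm farther back than shut.
Start: joints at [66.967, 19.091, 2.286, 83.961, -0.768, 76.965, -3.352], TCP at [193.804, -620.407, 253.308] pointing down, gripper open.
Joint ranges: [-147.57, 147.57], [-21.85, 119.76], [-74.77, 79.35], [14.55, 137.4], [-85.83, 265.84], [4.83, 119.75], [-152.11, 152.11]. Speed limits (degrees/s): [127.2, 127.2, 159.86, 159.86, 180, 180, 180].

INTERFACE

Orientations are given as a 3x3 rotation matrix whose columns are the frame's x, y, z axes.
In Python, from bench import robot gives the robot as it stands. The module is installed in compiled form; this text tells all that it offers.
- The arm moves only by the tool step_arm, never from a script. Its argument "commands" is a list that holds one entry, the list of rows, each a list of 5 numbers: the shift along the tool's x, y, z in units of 60 mm (1.0 is 60 mm), then the turn about the tool's z in units of 6 degrees (1.0 is 6 degrees), then the closure, from 0 (fully open) to 1 (shut). In form: [[[tx, ty, tz, roll, grip], ...]]. A call has 1 to 12 rows; each row is the pose to reach, as a shift and turn from the pose commanded when the call began, along the tool's axes at that moment; what a row does not reach only later rows make up. A row lasts 1/8 s, in which the tool goes at most 62.5 mm and 10.7 degrees, less where a joint would pass 70% of its speed; a pose out of reach is approached as far as the arm can. A call with a gripper value outside its range is refused whole. The fingers move at their own pace and stop on an object; "newtons" is the grip in N (left out, the last holds). Time passes only in rows, so rows that repeat a pose let the fingers close. It gives the time, the measured TCP pose, the force and the opening at its end, in the units of the state.
- robot.state(): the state, without advancing time (a new reading comes with each control period).
- robot.get_image(name): name is "scene" or "top"; returns the picture (420x560x3 uint8, blue, green, red); there is no depth.
- robot.camera_model(name): a dict with "camera_matrix" (3x3 intrinsics, pixels), "rvec" (rotation vector, rad) and "tvec" (3), from world to camera coordinates, as OpenCV has them. Camera axes: x right, y down, z forward; pixel columns grow to the right and rows downward; lengths in mm; the calibration is good to about 2 mm. A picture is of the moment at which its call begins. camera_model takes no time and is no camera call.
- robot.finish_job(): hands the job in, once; it reports no verdict.
The state is a dict: "t": time; "joints": joint angles; "qd": joint speeds; "effort": joint torques, N m; "position": TCP position; "orientation": TCP orientation; "contact_force": force on the tool from outside, world axes, zero at the start; "ft_torque": the same for the moment, N m; "grip_width": opening from 0.0 (shut) to 1.0 (fully open).
Only numpy, scipy, OpenCV 4.12 (cv2) and the standard library are available. Lean on these libraries where they do the work, as an engineer would, in place of code of your own. Each camera call takes 0.05 s, during which the arm holds its last target.

## Working session

There is one attempt and no reset: what is moved stays moved. The work goes in short steps, Python scripts to look and compute and a tool call to move; the robot and the scene stay as the last step left them, time stands still between calls to the robot, and variables do not carry over. Pictures are saved under pics/ and viewed, and the job is handed in when it is done.

Besides the shell and the picture viewer there is one more tool, called after "Call:" in YAML: its name, and indented under it one key for each argument. step_arm: Moves the arm, as the interface text tells. Its arguments: {"type":"object","properties":{"commands":{"type":"array","items":{"type":"array","items":{"type":"array","items":{"type":"number"}}}},"newtons":{"type":"number"}},"required":["commands"]}

```bash
mkdir -p pics; ls; python3 - <<'E'
from bench import robot
import cv2
s=robot.state()
for k in s: print(k,s[k])
for n in("scene","top"):
    cv2.imwrite(f"pics/{n}0.png",robot.get_image(n)); print(n,robot.camera_model(n))
E
```

```text
pics
t 0.0
joints [66.96626549 19.13029101  2.2833023  84.01046352 -0.76665118 76.96341589
 -3.3508834 ]
qd [ 0.07441181 -0.01621987  0.0659905   0.13192314  0.00658137 -0.01632915
  0.08358594]
effort [-1.74267557e-04 -6.58551979e+01  1.36563241e+00 -4.05570459e+01
  1.68828800e-02  1.26291244e-02  3.12281179e-05]
position [ 193.69774397 -620.04572509  252.44255203]
orientation [[ 9.54493537e-01  2.98231051e-01 -5.72953562e-04]
 [ 2.98231579e-01 -9.54492453e-01  1.44302491e-03]
 [-1.16525014e-04 -1.54823080e-03 -9.99998795e-01]]
contact_force [-0.50934378 -0.25626037  0.64016223]
ft_torque [ 0.01508012 -0.01537114 -0.02178825]
grip_width 1.0020578179393642
scene {'camera_matrix': array([[538.45265371,   0.        , 281.72954854],
       [  0.        , 538.45265371, 222.94361622],
       [  0.        ,   0.        ,   1.        ]]), 'rvec': array([ 0.66315602, -2.43769821,  1.40552794]), 'tvec': array([ 545.79070576,  223.71750245, 1400.70929383])}
top {'camera_matrix': array([[496.94109557,   0.        , 292.67529157],
       [  0.        , 496.94109557, 208.6465139 ],
       [  0.        ,   0.        ,   1.        ]]), 'rvec': array([ 2.18095731, -2.16726201,  0.07646226]), 'tvec': array([  36.53582285,  643.47863547, 1382.4238024 ])}
```

View pics/scene0.png

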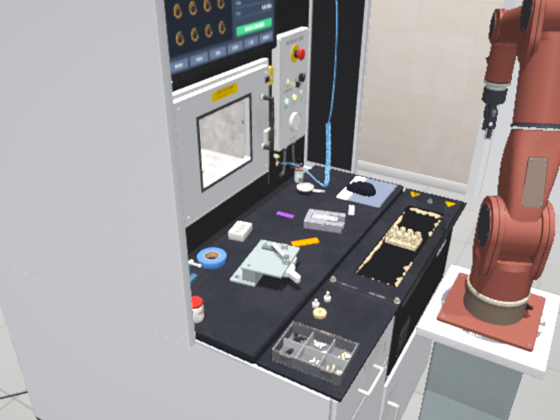

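View pics/top0.png

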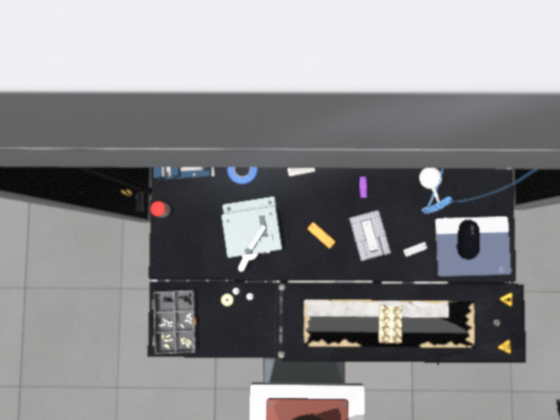

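```bash
cat > h.py <<'E'
import numpy as np,cv2
from bench import robot
from scipy.spatial.transform import Rotation as R
C={n:robot.camera_model(n) for n in("scene","top")}
def proj(n,P):
    c=C[n];return cv2.projectPoints(np.asarray(P,float).reshape(-1,1,3),c["rvec"],c["tvec"],c["camera_matrix"],None)[0].reshape(-1,2)
def ray(n,uv,z):
    c=C[n];Rm=cv2.Rodrigues(c["rvec"])[0];o=-Rm.T@c["tvec"].ravel()
    d=(np.c_[np.asarray(uv,float).reshape(-1,2),np.ones(len(np.asarray(uv).reshape(-1,2)))]@np.linalg.inv(c["camera_matrix"]).T)@Rm
    return o+d*((z-o[2])/d[:,2])[:,None]
def crop(img,x0,y0,w,h,s,name):
    cv2.imwrite(name,cv2.resize(img[y0:y0+h,x0:x0+w],None,fx=s,fy=s,interpolation=cv2.INTER_CUBIC))
E
python3 - <<'E'
from h import *
t=cv2.imread("pics/top0.png");s=cv2.imread("pics/scene0.png")
crop(t,205,180,240,100,3.3,"pics/tc0.png")
crop(s,220,190,150,110,5,"pics/sc0.png")
for z,uv in((58,(252,228)),(26,(369,236)),(0,(415,249))): print(ray("top",uv,z))
E
```

```text
[[586.30087262 152.34801936  58.        ]]
[[ 567.17568784 -175.08216149   26.        ]]
[[ 531.58243933 -309.9796538     0.        ]]
```

View pics/tc0.png

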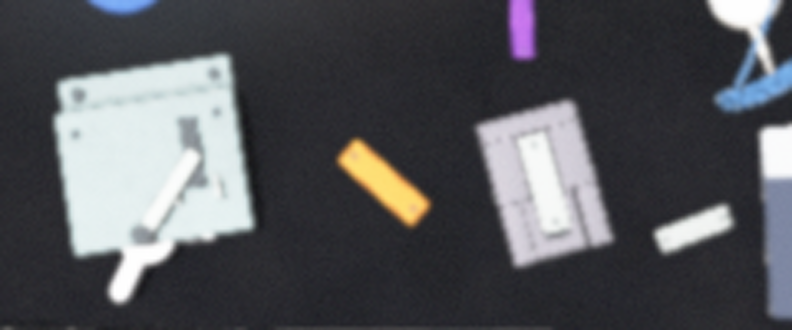

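View pics/sc0.png

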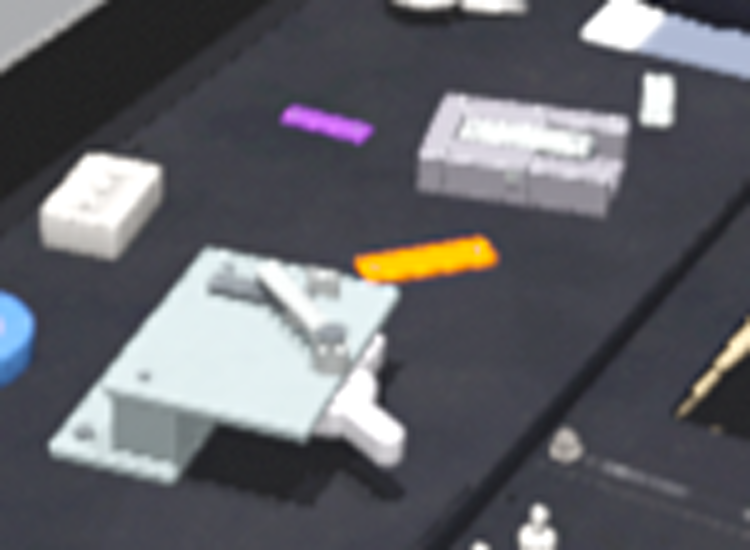

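```bash
cat >> h.py <<'E'
from scipy.optimize import least_squares
def T(p,L):
    L=np.asarray(L,float);c,s=np.cos(p[2]),np.sin(p[2])
    return np.c_[p[0]+c*L[:,0]-s*L[:,1],p[1]+s*L[:,0]+c*L[:,1],L[:,2]]
def fit(L,obs,p0):  # obs: dict cam->uv (nan = none)
    def f(p):
        r=[]
        for n in obs:
            d=proj(n,T(p,L))-np.array(obs[n],float);r.append(d[~np.isnan(d)])
        return np.concatenate(r)
    q=least_squares(f,p0,loss="soft_l1");return q.x,f(q.x)
E
python3 - <<'E'
from h import *
N=[np.nan]*2
tc=lambda a:[[205-.35+(x)/3.3,180-.35+(y)/3.3] for x,y in a]
sc=lambda a:[[220-.4+(x)/5,190-.4+(y)/5] for x,y in a]
n=[np.nan,np.nan]
D=[[-60,90,58],[-60,-60,58],[60,-60,58],[60,90,58],[93,90,8],[93,-60,8]]
td=tc([(75,256),(254,230),(238,88),(53,115),(58,80),(230,55)]);sd=sc([(305,440),(402,290),(205,247),(105,390),n,n])
K=[[-62,42,26.5],[-62,-42,26.5],[62,-42,26.5],[62,42,26.5]]
tk=tc([(516,267),(612,241),(572,100),(475,127)]);sk=sc([(612,178),(628,117),(447,95),(420,160)])
for nm,L,a,b,p0 in(("stand",D,td,sd,[586,152,.1]),("tray",K,tk,sk,[567,-175,.2])):
    for o in({"top":a},{"scene":b},{"top":a,"scene":b}):
        p,r=fit(L,o,p0);print(nm,list(o),p.round(3),np.degrees(p[2]).round(2),r.round(1))
    if nm=="stand": S=p
    else: K_=p
t=cv2.imread("pics/top0.png");s=cv2.imread("pics/scene0.png")
for n_,im,off,sz,sc_ in(("top",t,(205,180),(240,100),3.3),("scene",s,(220,190),(150,110),5)):
    big=cv2.resize(im[off[1]:off[1]+sz[1],off[0]:off[0]+sz[0]],None,fx=sc_,fy=sc_,interpolation=cv2.INTER_CUBIC)
    def dr(P,c):
        q=((proj(n_,P)-off+.5)*sc_).astype(int);cv2.polylines(big,[q.reshape(-1,1,2)],True,c,1)
    dr(T(S,D[:4]),(0,0,255)); dr(T(K_,K),(0,0,255))
    dr(T(K_,[[-42,12,27],[-42,-12,27],[42,-12,27],[42,12,27]]),(0,200,0))
    cv2.imwrite(f"pics/ov_{n_}.png",big)
E
```

```text
stand ['top'] [5.78456e+02 1.39118e+02 1.54000e-01] 8.82 [ 0.1  0.  -0.3 -0.1 -1.7 -0.   0.9 -0.3  0.5  0.3 -0.1  0.2]
stand ['scene'] [5.74650e+02 1.49367e+02 1.67000e-01] 9.57 [ 0.7 -0.7 -0.2  0.4  0.3  0.8 -1.  -0.3]
stand ['top', 'scene'] [5.78433e+02 1.40587e+02 1.54000e-01] 8.84 [-0.4  0.  -0.8 -0.1 -2.2 -0.   0.4 -0.2 -0.   0.3 -0.6  0.2  0.7 -2.8
  0.3 -1.2  1.1 -1.  -0.6 -2.5]
tray ['top'] [ 5.69265e+02 -1.76172e+02  2.75000e-01] 15.75 [ 0.1 -0.  -0.2 -0.1 -0.4  0.2  0.4 -0.1]
tray ['scene'] [ 5.66655e+02 -1.69344e+02  3.01000e-01] 17.24 [ 0.1  0.4  0.2  0.1 -0.5  0.1  0.2 -0.7]
tray ['top', 'scene'] [ 5.69092e+02 -1.75257e+02  2.80000e-01] 16.04 [-0.1  0.1 -0.4 -0.1 -0.8  0.2  0.   0.1 -0.1 -0.5  0.4 -0.6 -0.  -0.9
  0.2 -1.9]
```

View pics/ov_top.png

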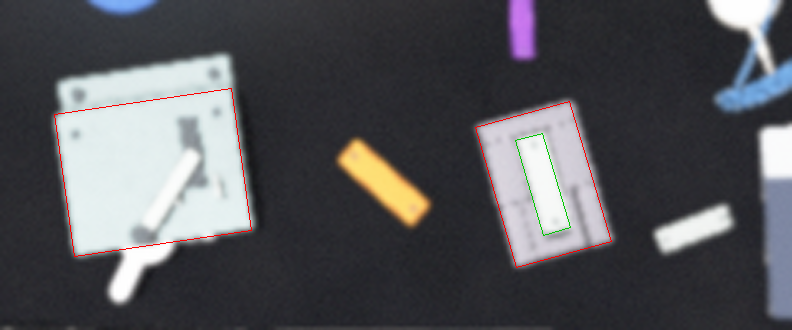

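View pics/ov_scene.png

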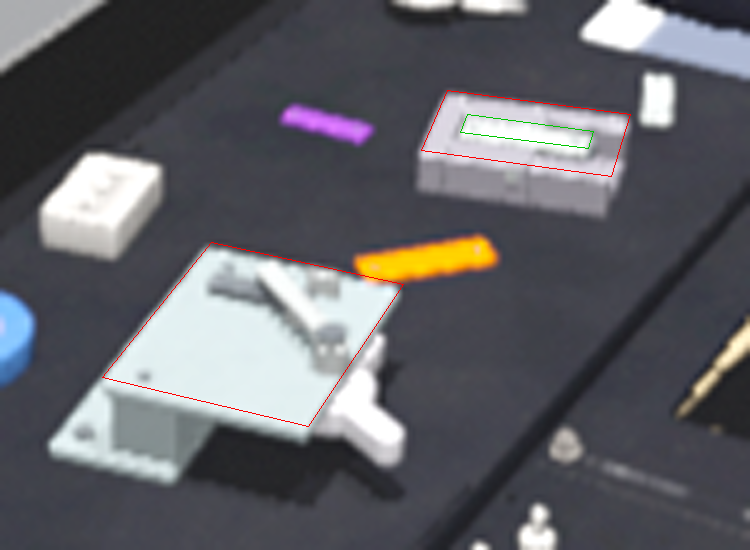

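```bash
python3 - <<'E'
from h import *
t=cv2.imread("pics/top0.png");s=cv2.imread("pics/scene0.png")
crop(t,215,190,75,85,9,"pics/tc1.png"); crop(s,235,230,75,60,10,"pics/sc1.png")
crop(t,345,205,50,60,10,"pics/tc2.png")
E
```

```text
(no output)
```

View pics/tc1.png

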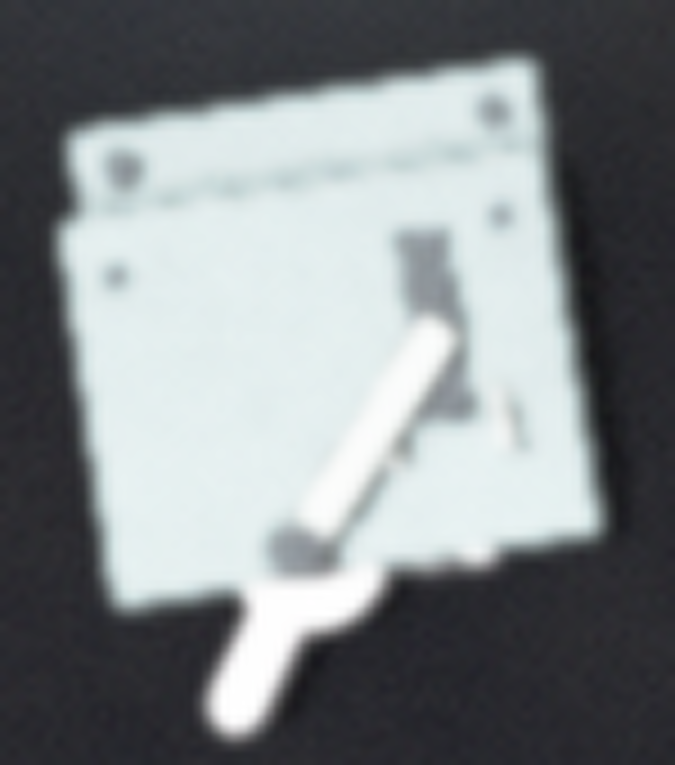

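View pics/sc1.png

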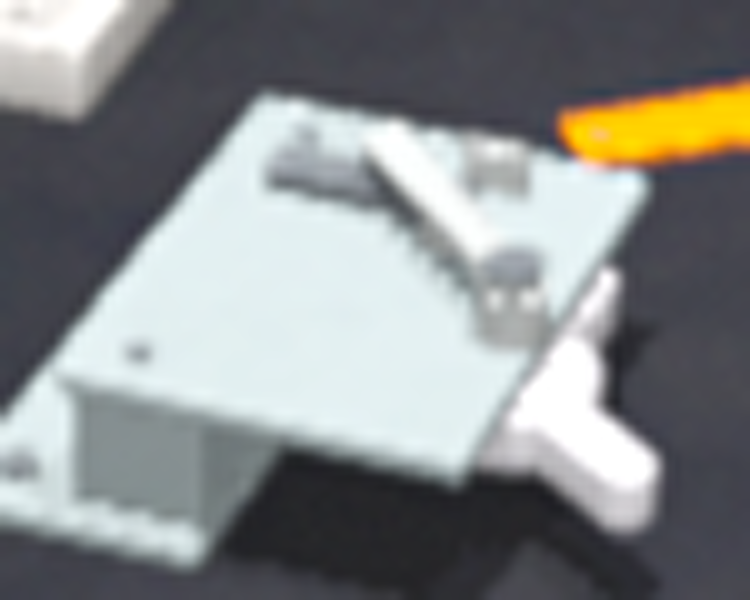

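View pics/tc2.png

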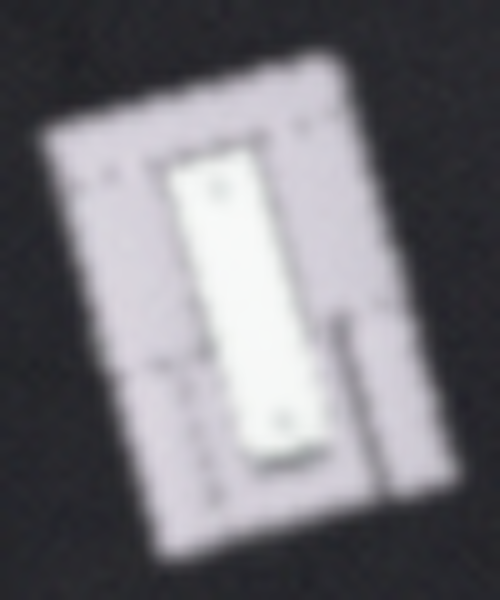

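```bash
python3 - <<'E'
from h import *
S=np.array([578.45,139.4,np.radians(8.82)]);K=np.array([569.2,-175.9,np.radians(15.8)])
def inv(p,P):
    d=P[:,:2]-p[:2];c,s=np.cos(p[2]),np.sin(p[2]);return np.c_[c*d[:,0]+s*d[:,1],-s*d[:,0]+c*d[:,1]]
f=lambda a,k,o:np.array(a)/k+np.array(o)-.5
for nm,z,a in(("deckcorners",58,[(115,610),(603,535),(545,145),(60,225)]),("rail RL RR FR",66,[(398,236),(447,230),(475,415)]),("nut",83,[(300,548)]),("lobe tip",47,[(235,735)]),("lobe sides mid",47,[(222,660),(280,675)]),("finger tip",80,[(440,318)]),("fence R",73,[(500,383),(515,452)]),("fenceL",73,[(400,470)])):
    P=ray("top",f(a,9,(215,190)),z);print(nm,P.round(1).tolist(),inv(S,P).round(1).tolist())
P=ray("top",f([(168,175),(260,150),(325,440),(240,458)],10,(345,205)),27);print(P.round(1),P.mean(0),inv(K,P).round(1))
P=ray("top",f([(42,130),(340,52),(462,480),(165,558)],10,(345,205)),26.5);print(P.round(1),P.mean(0),inv(K,P).round(1))
E
```

```text
deckcorners [[505.2, 219.4, 58.0], [529.1, 70.2, 58.0], [648.8, 89.2, 58.0], [623.2, 238.5, 58.0]] [[-60.1, 90.3], [-59.3, -60.8], [61.8, -60.4], [59.4, 91.0]]
rail RL RR FR [[619.9, 133.5, 66.0], [621.8, 118.5, 66.0], [565.3, 109.3, 66.0]] [[40.1, -12.2], [39.7, -27.3], [-17.6, -27.7]]
nut [[524.6, 160.5, 83.0]] [[-50.0, 29.1]]
lobe tip [[467.0, 183.3, 47.0]] [[-103.4, 60.5]]
lobe sides mid [[490.0, 187.7, 47.0], [485.5, 169.7, 47.0]] [[-80.0, 61.3], [-87.2, 44.2]]
finger tip [[594.2, 119.4, 80.0]] [[12.5, -22.2]]
fence R [[574.9, 101.4, 73.0], [554.0, 96.6, 73.0]] [[-9.3, -37.0], [-30.7, -38.5]]
fenceL [[548.3, 131.5, 73.0]] [[-31.0, -3.2]]
[[ 606.5 -153.5   27. ]
 [ 613.7 -179.4   27. ]
 [ 532.2 -197.2   27. ]
 [ 527.  -173.3   27. ]] [ 569.85484776 -175.84765776   27.        ] [[ 42.   11.4]
 [ 41.9 -15.5]
 [-41.4 -10.4]
 [-39.9  14. ]]
[[ 619.  -118.    26.5]
 [ 641.7 -202.3   26.5]
 [ 521.3 -235.6   26.5]
 [ 498.9 -152.2   26.5]] [ 570.21299519 -177.01849931   26.5       ] [[ 63.7  42.1]
 [ 62.5 -45.1]
 [-62.4 -44.4]
 [-61.2  42. ]]
```

```bash
cat >> h.py <<'E'
import json,os,sys
S=np.array([578.45,139.4,np.radians(8.82)]);K=np.array([569.2,-175.9,np.radians(15.8)])
def W(p,x,y,z): return T(p,[[x,y,z]])[0]
CF="cmd.json"
def cmd(): return json.load(open(CF)) if os.path.exists(CF) else [193.804,-620.407,253.308,np.degrees(np.arctan2(.298231,.954494))]
def Rt(yaw):
    c,s=np.cos(np.radians(yaw)),np.sin(np.radians(yaw));return np.array([[c,s,0],[s,-c,0],[0,0,-1]])
def to(P,yaw):
    c=cmd();d=Rt(c[3]).T@(np.asarray(P)-c[:3])/60
    print("->",np.round(P,1),yaw,"row",np.round(d,3).tolist(),round((c[3]-yaw)/6,3))
def did(tx,ty,tz,r):  # record last commanded row
    c=cmd();p=np.array(c[:3])+Rt(c[3])@np.array([tx,ty,tz])*60
    json.dump([*p,c[3]-6*r],open(CF,"w"));print("cmd",np.round(cmd(),2))
def st():
    s=robot.state();o=s["orientation"];print("t %.2f"%s["t"],"pos",s["position"].round(2) if hasattr(s["position"],"round") else s["position"],"yaw %.2f"%np.degrees(np.arctan2(o[1][0],o[0][0])),"F",np.round(s["contact_force"],1),"grip",round(s["grip_width"],3))
E
python3 - <<'E'
from h import *
to([480,-300,200],17.35); to(W(S,-98,105,120),8.82)
E
```

```text
-> [ 480 -300  200] 17.35 row [6.145, -3.675, 0.888] 0.0
-> [465.5 228.1 120. ] 8.82 row [8.54, -12.148, 2.222] 1.422
```

Call:
step_arm:
  commands:
    - [[6.15, -3.67, 0.89, 0, 1], [6.15, -3.67, 0.89, 0, 1], [6.15, -3.67, 0.89, 0, 1], [6.15, -3.67, 0.89, 0, 1], [6.15, -3.67, 0.89, 0, 1], [6.15, -3.67, 0.89, 0, 1], [6.15, -3.67, 0.89, 0, 1], [6.15, -3.67, 0.89, 0, 1], [6.15, -3.67, 0.89, 0, 1], [6.15, -3.67, 0.89, 0, 1]]

```text
t: 1.35
position: [479.4, -301.6, 199.9]
orientation: [[0.955, 0.296, -0.0], [0.296, -0.955, -0.0], [-0.0, 0.0, -1.0]]
contact_force: [-0.8, -0.0, 0.3]
grip_width: 0.001
```

```bash
python3 - <<'E'
from h import *
did(6.15,-3.67,.89,0);st(); to(W(S,-98,105,120),8.82)
E
```

```text
cmd [ 480.34 -300.18  199.91   17.35]
t 1.35 pos [ 479.39 -301.6   199.9 ] yaw 17.21 F [-0.8 -0.   0.3] grip 0.001
-> [465.5 228.1 120. ] 8.82 row [2.39, -8.478, 1.332] 1.422
```

Call:
step_arm:
  commands:
    - [[2.39, -8.48, 0, 1.42, 1], [2.39, -8.48, 0, 1.42, 1], [2.39, -8.48, 0, 1.42, 1], [2.39, -8.48, 0, 1.42, 1], [2.39, -8.48, 0, 1.42, 1], [2.39, -8.48, 0, 1.42, 1], [2.39, -8.48, 0, 1.42, 1], [2.39, -8.48, 0, 1.42, 1], [2.39, -8.48, 0.7, 1.42, 1], [2.39, -8.48, 1.33, 1.42, 1], [2.39, -8.48, 1.33, 1.42, 1], [2.39, -8.48, 1.33, 1.42, 1]]

```text
t: 2.85
position: [466.6, 227.5, 121.5]
orientation: [[0.988, 0.152, 0.001], [0.152, -0.988, 0.0], [0.001, -0.0, -1.0]]
contact_force: [0.3, 0.3, 0.2]
grip_width: 0.002
```

```bash
python3 - <<'E'
from h import *
did(2.39,-8.48,1.33,1.42);st(); to(W(S,-98,105,52),8.82)
for n in("top","scene"):cv2.imwrite(f"pics/{n}1.png",robot.get_image(n))
t=cv2.imread("pics/top1.png");s=cv2.imread("pics/scene1.png")
crop(t,190,180,110,100,5,"pics/tc3.png"); crop(s,215,170,130,130,4.5,"pics/sc3.png")
print(proj("top",W(S,-98,105,98)),proj("scene",W(S,-98,105,98)))
E
```

```text
cmd [465.48 228.23 120.11   8.83]
t 2.85 pos [466.58 227.53 121.51] yaw 8.72 F [0.3 0.3 0.2] grip 0.002
-> [465.5 228.1  52. ] 8.82 row [0.0, 0.002, 1.135] 0.002
[[221.61620034 272.45681872]] [[293.31617174 268.30732387]]
```

View pics/tc3.png

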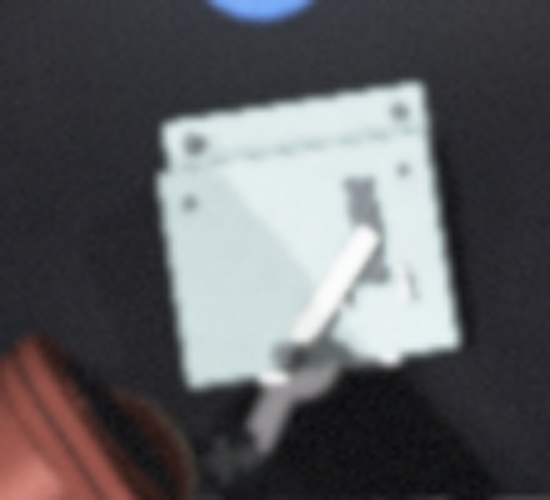

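View pics/sc3.png

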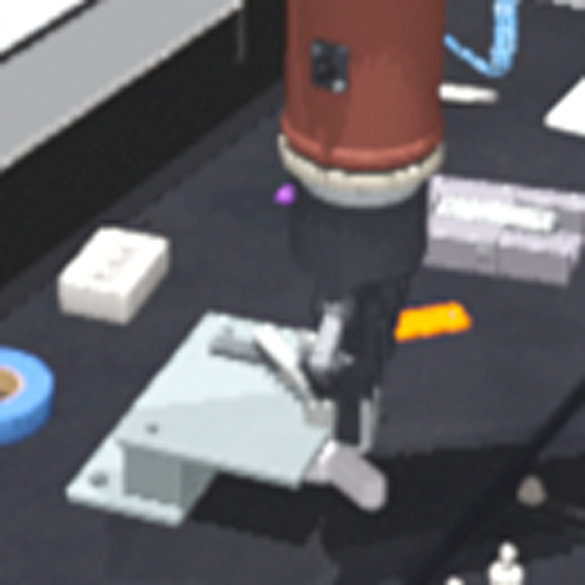

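Call:
step_arm:
  commands:
    - [[0, 0, 0.6, 0, 1], [0, 0, 1.13, 0, 1], [0, 0, 1.13, 0, 1], [0, 0, 1.13, 0, 1]]

```text
t: 3.45
position: [466.6, 228.6, 54.1]
orientation: [[0.988, 0.153, 0.002], [0.153, -0.988, 0.001], [0.002, -0.001, -1.0]]
contact_force: [-0.5, 0.2, 0.1]
grip_width: -0.003
```

```bash
python3 - <<'E'
from h import *
did(0,0,1.13,0);st(); 
for y in(80,60,45,35,28): to(W(S,-98,y,52),8.82)
E
```

```text
cmd [465.48 228.23  52.31   8.83]
t 3.45 pos [466.6  228.58  54.13] yaw 8.80 F [-0.5  0.2  0.1] grip -0.003
-> [469.3 203.4  52. ] 8.82 row [0.0, 0.418, 0.005] 0.002
-> [472.4 183.7  52. ] 8.82 row [0.0, 0.752, 0.005] 0.002
-> [474.7 168.8  52. ] 8.82 row [0.0, 1.002, 0.005] 0.002
-> [476.2 159.   52. ] 8.82 row [0.0, 1.168, 0.005] 0.002
-> [477.3 152.   52. ] 8.82 row [0.0, 1.285, 0.005] 0.002
```

Call:
step_arm:
  commands:
    - [[0, 0.2, 0, 0, 1], [0, 0.35, 0, 0, 1], [0, 0.45, 0, 0, 1], [0, 0.55, 0, 0, 1], [0, 0.65, 0, 0, 1], [0, 0.75, 0, 0, 1], [0, 0.85, 0, 0, 1], [0, 0.95, 0, 0, 1], [0, 1.05, 0, 0, 1], [0, 1.12, 0, 0, 1]]

```text
t: 4.7
position: [476.2, 161.3, 52.4]
orientation: [[0.988, 0.153, 0.0], [0.153, -0.988, 0.0], [0.0, 0.0, -1.0]]
contact_force: [-2.0, 3.5, -2.1]
grip_width: 0.001
```

```bash
python3 - <<'E'
from h import *
did(0,1.12,0,0);st()
for n in("top","scene"):cv2.imwrite(f"pics/{n}2.png",robot.get_image(n))
t=cv2.imread("pics/top2.png");s=cv2.imread("pics/scene2.png")
crop(np.hstack([cv2.resize(t[180:280,205:295],None,fx=4,fy=4,interpolation=2),cv2.resize(s[215:315,230:330],None,fx=4,fy=4,interpolation=2)]),0,0,760,400,1,"pics/c4.png")
E
```

```text
cmd [475.79 161.83  52.31   8.83]
t 4.70 pos [476.17 161.31  52.4 ] yaw 8.81 F [-2.   3.5 -2.1] grip 0.001
```

View pics/c4.png

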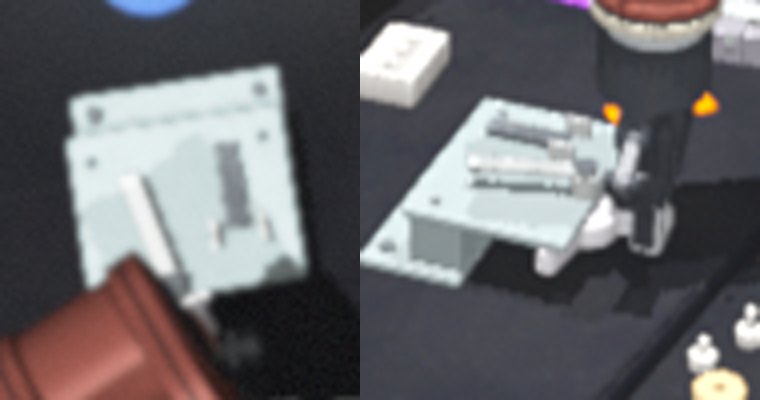

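Call:
step_arm:
  commands:
    - [[0, 0.05, 0, 0, 1], [0, 0.1, 0, 0, 1], [0, 0.15, 0, 0, 1], [0, 0.15, 0, 0, 1]]

```text
t: 5.3
position: [477.4, 152.5, 52.4]
orientation: [[0.988, 0.153, 0.0], [0.153, -0.988, -0.0], [0.0, 0.0, -1.0]]
contact_force: [-0.2, 1.3, 0.1]
grip_width: 0.001
```

Call:
step_arm:
  commands:
    - [[0, 0.03, 0, 0, 1], [0, 0.06, 0, 0, 1], [0, 0.09, 0, 0, 1], [0, 0.09, 0, 0, 1]]

```text
t: 5.8
position: [477.8, 149.5, 52.4]
orientation: [[0.988, 0.155, 0.0], [0.155, -0.988, 0.002], [0.0, -0.002, -1.0]]
contact_force: [-2.5, 9.3, 0.1]
grip_width: 0.001
```

```bash
python3 - <<'E'
from h import *
did(0,.24,0,0);st()
E
```

```text
cmd [478.   147.6   52.31   8.83]
t 5.80 pos [477.76 149.46  52.43] yaw 8.92 F [-2.5  9.3  0.1] grip 0.001
```

Call:
step_arm:
  commands:
    - [[0, 0.03, 0, 0, 1], [0, 0.03, 0, 0, 1]]

```text
t: 6.05
position: [477.7, 149.0, 52.5]
orientation: [[0.988, 0.156, -0.0], [0.156, -0.988, 0.004], [0.001, -0.004, -1.0]]
contact_force: [-2.3, 13.2, -0.6]
grip_width: -0.005
```

```bash
python3 - <<'E'
from h import *
did(0,.03,0,0);st()
c=cmd();to([c[0],c[1]+12,c[2]],8.83)
to(W(K,-36,0,140),15.8)
E
```

```text
cmd [478.28 145.82  52.31   8.83]
t 6.05 pos [477.71 148.99  52.47] yaw 8.98 F [-2.3 13.2 -0.6] grip -0.005
-> [478.3 157.8  52.3] 8.83 row [0.031, -0.198, 0.0] 0.0
-> [ 534.6 -185.7  140. ] 15.8 row [0.079, 5.604, -1.462] -1.161
```

Call:
step_arm:
  commands:
    - [[0, -0.2, 0, 0, 1], [0, -0.2, -0.75, 0, 1], [0, -0.2, -1.46, 0, 1], [0.08, 5.6, -1.46, -1.16, 1], [0.08, 5.6, -1.46, -1.16, 1], [0.08, 5.6, -1.46, -1.16, 1], [0.08, 5.6, -1.46, -1.16, 1], [0.08, 5.6, -1.46, -1.16, 1], [0.08, 5.6, -1.46, -1.16, 1], [0.08, 5.6, -1.46, -1.16, 1], [0.08, 5.6, -1.46, -1.16, 1]]

```text
t: 7.42
position: [534.4, -184.9, 139.7]
orientation: [[0.962, 0.272, -0.001], [0.272, -0.962, 0.0], [-0.001, -0.001, -1.0]]
contact_force: [-0.7, 0.4, -0.1]
grip_width: 0.001
```

```bash
python3 - <<'E'
from h import *
did(.08,5.6,-1.46,-1.16);st()
for n in("top","scene"):cv2.imwrite(f"pics/{n}3.png",robot.get_image(n))
t=cv2.imread("pics/top3.png");s=cv2.imread("pics/scene3.png")
cv2.imwrite("pics/c5.png",np.hstack([cv2.resize(t[180:280,205:305],None,fx=4,fy=4,interpolation=2),cv2.resize(s[175:275,270:370],None,fx=4,fy=4,interpolation=2)]))
to(W(K,-31,0,70),15.8);to(W(K,-31,0,52),15.8);to(W(K,-31,0,40),15.8)
E
```

```text
cmd [ 534.61 -185.46  139.91   15.79]
t 7.42 pos [ 534.35 -184.91  139.68] yaw 15.79 F [-0.7  0.4 -0.1] grip 0.001
-> [ 539.4 -184.3   70. ] 15.8 row [0.081, 0.004, 1.165] -0.001
-> [ 539.4 -184.3   52. ] 15.8 row [0.081, 0.004, 1.465] -0.001
-> [ 539.4 -184.3   40. ] 15.8 row [0.081, 0.004, 1.665] -0.001
```

View pics/c5.png

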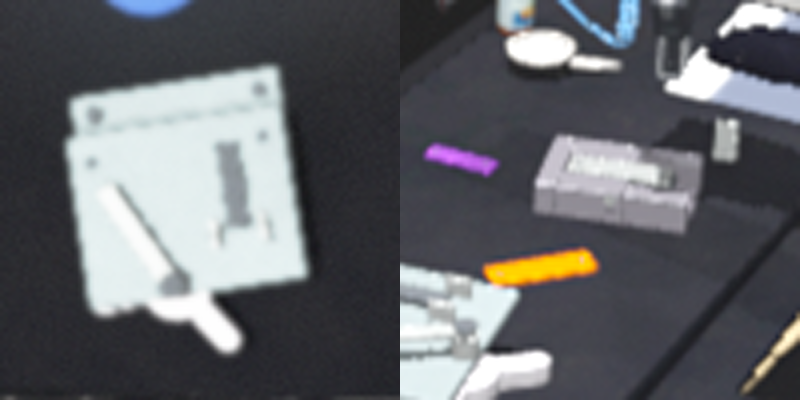

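Call:
step_arm:
  commands:
    - [[0.08, 0, 0.6, 0, 1], [0.08, 0, 1.1, 0, 1], [0.08, 0, 1.3, 0, 1], [0.08, 0, 1.4, 0, 1], [0.08, 0, 1.46, 0, 1], [0.08, 0, 1.5, 0, 1], [0.08, 0, 1.54, 0, 1], [0.08, 0, 1.58, 0, 1], [0.08, 0, 1.58, 0, 1]]

```text
t: 8.65
position: [539.3, -184.4, 45.1]
orientation: [[0.962, 0.272, 0.0], [0.272, -0.962, -0.0], [0.0, 0.0, -1.0]]
contact_force: [-0.2, -0.7, -0.1]
grip_width: -0.003
```

```bash
python3 - <<'E'
from h import *
did(.08,0,1.58,0);st()
E
```

```text
cmd [ 539.23 -184.15   45.11   15.79]
t 8.65 pos [ 539.29 -184.35   45.12] yaw 15.77 F [-0.2 -0.7 -0.1] grip -0.003
```

Call:
step_arm:
  commands:
    - [[0, 0, 0.03, 0, 1], [0, 0, 0.06, 0, 1], [0, 0, 0.09, 0, 1]]

```text
t: 9.02
position: [539.6, -184.2, 39.8]
orientation: [[0.962, 0.272, 0.001], [0.272, -0.962, -0.0], [0.001, 0.0, -1.0]]
contact_force: [-0.2, -0.7, 2.8]
grip_width: -0.0
```

```bash
python3 - <<'E'
from h import *
did(0,0,.09,0);st()
s=robot.get_image("scene");t=robot.get_image("top")
cv2.imwrite("pics/c6.png",np.hstack([cv2.resize(t[195:275,330:410],None,fx=5,fy=5,interpolation=2),cv2.resize(s[180:260,280:360],None,fx=5,fy=5,interpolation=2)]))
E
```

```text
cmd [ 539.23 -184.15   39.71   15.79]
t 9.03 pos [ 539.56 -184.2    39.75] yaw 15.78 F [-0.2 -0.7  2.8] grip -0.0
```

View pics/c6.png

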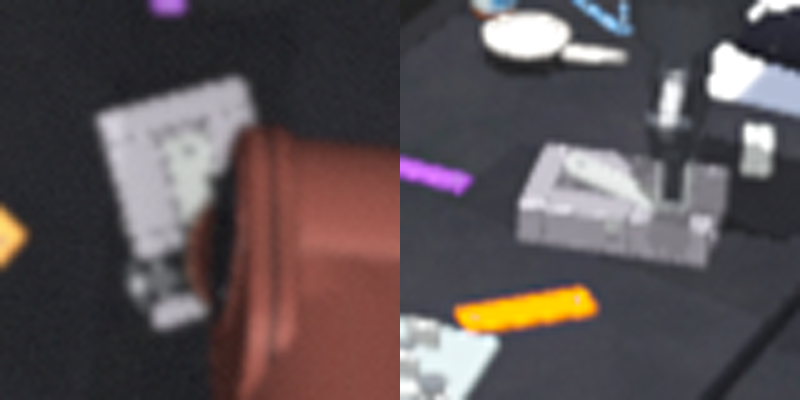

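Coupon is tipping (rear raised at scene crop (570,155)). Press on to the stop.

Call:
step_arm:
  commands:
    - [[0, 0, 0.03, 0, 1], [0, 0, 0.06, 0, 1], [0, 0, 0.06, 0, 1]]

```text
t: 9.5
position: [539.8, -184.2, 37.7]
orientation: [[0.962, 0.272, 0.001], [0.272, -0.962, -0.001], [0.001, 0.001, -1.0]]
contact_force: [-6.8, 1.8, 18.8]
grip_width: 0.003
```

```bash
python3 - <<'E'
from h import *
did(0,0,.06,0);st()
to(W(K,28,0,110),15.8);to(W(K,28,0,51),15.8)
E
```

```text
cmd [ 539.23 -184.15   36.11   15.79]
t 9.50 pos [ 539.78 -184.16   37.72] yaw 15.79 F [-6.8  1.8 18.8] grip 0.003
-> [ 596.1 -168.3  110. ] 15.8 row [0.985, 0.004, -1.232] -0.001
-> [ 596.1 -168.3   51. ] 15.8 row [0.985, 0.004, -0.248] -0.001
```

Call:
step_arm:
  commands:
    - [[0, 0, -0.3, 0, 1], [0, 0, -1.23, 0, 0.5], [0.98, 0, -1.23, 0, 0], [0.98, 0, -1.23, 0, 0], [0.98, 0, -1.23, 0, 0], [0.98, 0, -1.23, 0, 0], [0.98, 0, -1.23, 0, 0]]

```text
t: 10.38
position: [595.1, -168.7, 109.9]
orientation: [[0.963, 0.271, -0.001], [0.271, -0.963, -0.0], [-0.001, 0.0, -1.0]]
contact_force: [0.1, -0.6, -0.7]
grip_width: 1.0
```

```bash
python3 - <<'E'
from h import *
did(.98,0,-1.23,0);st()
s=robot.get_image("scene");t=robot.get_image("top")
cv2.imwrite("pics/c7.png",np.hstack([cv2.resize(t[195:275,330:410],None,fx=5,fy=5,interpolation=2),cv2.resize(s[180:260,270:350],None,fx=5,fy=5,interpolation=2)]))
cv2.imwrite("pics/top4.png",t)
def ov(names):
    t3=cv2.imread("pics/top3.png");o=np.array([215,190]);k=9
    big=cv2.resize(t3[190:275,215:290],None,fx=k,fy=k,interpolation=2)
    def dr(L,c):
        q=((proj("top",T(S,L))-o+.5)*k).astype(int);cv2.polylines(big,[q.reshape(-1,1,2)],True,c,1)
    box=lambda x0,x1,y0,y1,z:[[x0,y0,z],[x1,y0,z],[x1,y1,z],[x0,y1,z]]
    dr(box(-60,60,-60,90,58),(0,0,255));dr(box(-20,40,-28,-12,66),(0,200,0))
    dr(box(-32,-12,-20-14.5-4,-34.5,73),(255,0,0));dr(box(-32,-12,-5.5,-1.5,73),(255,0,0))
    cv2.imwrite("pics/ov3.png",big)
ov(0)
E
```

```text
cmd [ 595.81 -168.15  109.91   15.79]
t 10.38 pos [ 595.15 -168.74  109.88] yaw 15.74 F [ 0.1 -0.6 -0.7] grip 1.0
```

View pics/c7.png

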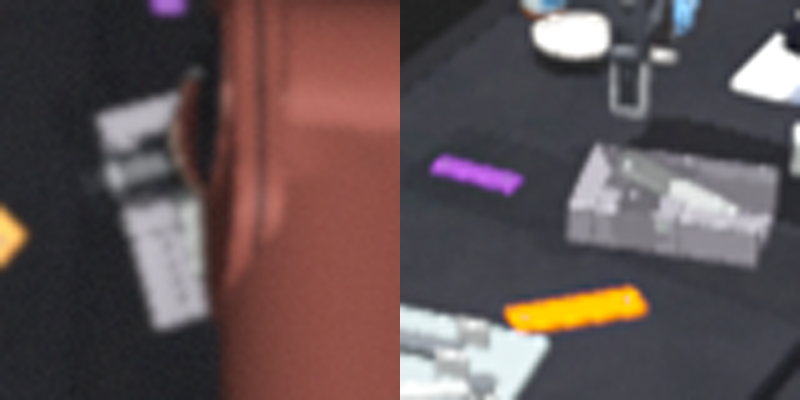

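View pics/ov3.png

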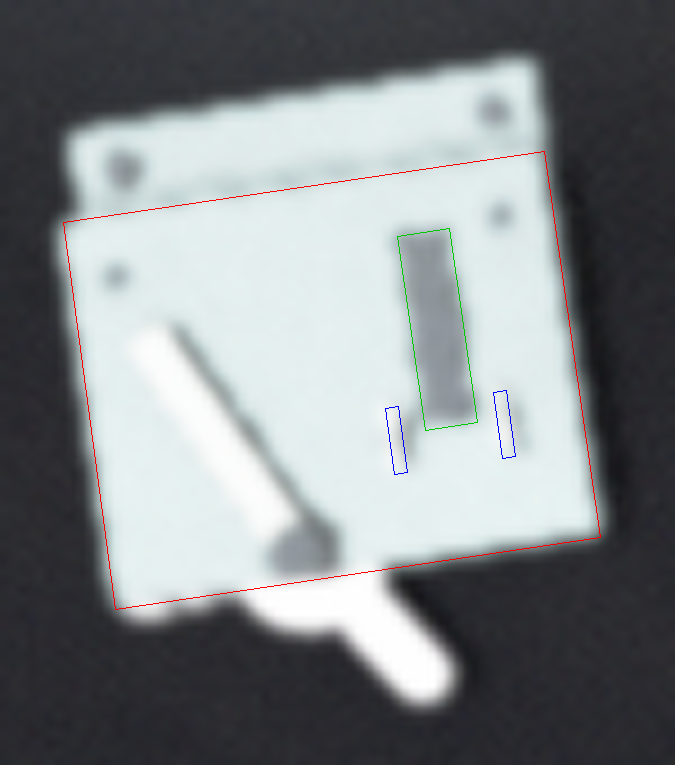

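Call:
step_arm:
  commands:
    - [[0, 0, 0.5, 0, 0], [0, 0, 0.98, 0, 0], [0, 0, 0.98, 0, 0.3], [0, 0, 0.98, 0, 0.5], [0, 0, 0.98, 0, 0.6], [0, 0, 0.98, 0, 0.7], [0, 0, 0.98, 0, 0.8], [0, 0, 0.98, 0, 0.8], [0, 0, 0.98, 0, 0.8]]
  newtons: 40

```text
t: 11.6
position: [596.4, -168.3, 51.8]
orientation: [[0.962, 0.272, 0.001], [0.272, -0.962, -0.0], [0.001, 0.001, -1.0]]
contact_force: [0.4, -0.1, 6.1]
grip_width: 0.266
```

```bash
python3 - <<'E'
from h import *
did(0,0,.98,0);st()
s=robot.get_image("scene");t=robot.get_image("top")
cv2.imwrite("pics/c8.png",np.hstack([cv2.resize(t[195:275,330:410],None,fx=5,fy=5,interpolation=2),cv2.resize(s[180:260,270:350],None,fx=5,fy=5,interpolation=2)]))
E
```

```text
cmd [ 595.81 -168.15   51.11   15.79]
t 11.60 pos [ 596.4  -168.3    51.83] yaw 15.79 F [ 0.4 -0.1  6.1] grip 0.266
```

View pics/c8.png

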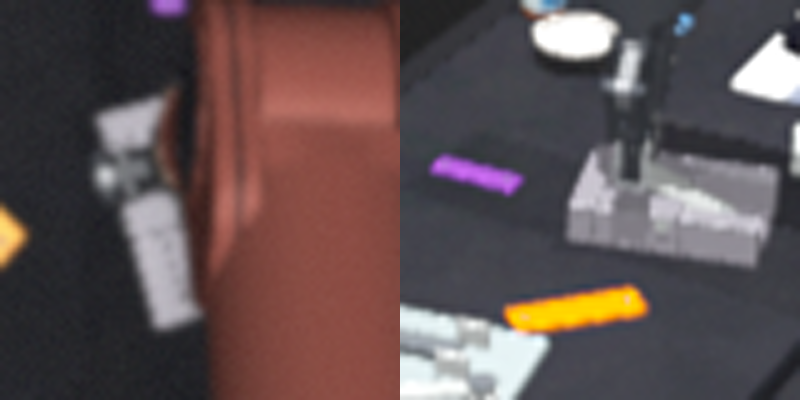

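```bash
python3 - <<'E'
from h import *
for x,z in((36,150),(36,120)): to(W(S,x,-20,z),8.82)
E
```

```text
-> [617.1 125.2 150. ] 8.82 row [1.672, -4.607, -1.648] 1.162
-> [617.1 125.2 120. ] 8.82 row [1.672, -4.607, -1.148] 1.162
```

Call:
step_arm:
  commands:
    - [[0, 0, -0.15, 0, 0.8], [0, 0, -0.4, 0, 0.8], [0, 0, -0.8, 0, 0.8], [0, 0, -1.3, 0, 0.8], [0, 0, -1.65, 0, 0.8], [0, 0, -1.65, 0, 0.8], [0, 0, -1.65, 0, 0.8]]

```text
t: 12.58
position: [595.4, -168.2, 149.5]
orientation: [[0.962, 0.272, -0.001], [0.272, -0.962, 0.0], [-0.001, -0.0, -1.0]]
contact_force: [0.3, -0.7, -0.2]
grip_width: 0.264
```

```bash
python3 - <<'E'
from h import *
did(0,0,-1.65,0);st()
s=robot.get_image("scene")
cv2.imwrite("pics/c9.png",cv2.resize(s[150:270,250:370],None,fx=5,fy=5,interpolation=2))
for x,z in((36,150),(36,120)): to(W(S,x,-20,z),8.82)
E
```

```text
cmd [ 595.81 -168.15  150.11   15.79]
t 12.57 pos [ 595.38 -168.17  149.52] yaw 15.79 F [ 0.3 -0.7 -0.2] grip 0.264
-> [617.1 125.2 150. ] 8.82 row [1.672, -4.607, 0.002] 1.162
-> [617.1 125.2 120. ] 8.82 row [1.672, -4.607, 0.502] 1.162
```

View pics/c9.png

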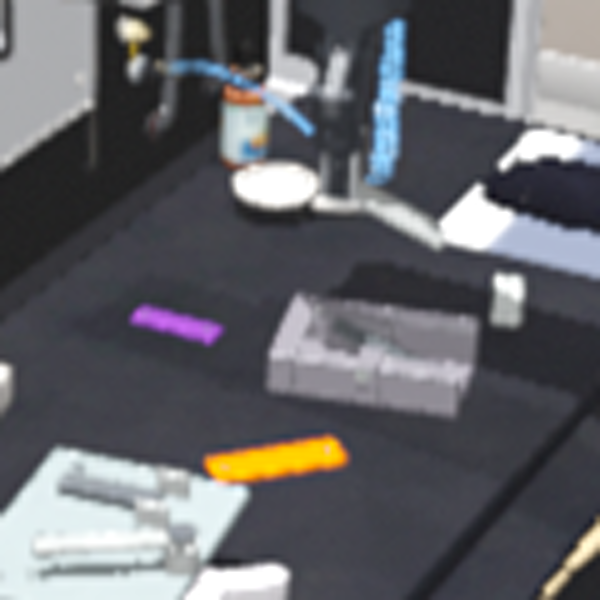

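Call:
step_arm:
  commands:
    - [[0.42, -1.15, 0, 0.3, 0.8], [0.84, -2.0, 0, 0.6, 0.8], [1.2, -2.8, 0, 0.9, 0.8], [1.4, -3.5, 0, 1.16, 0.8], [1.67, -4.2, 0, 1.16, 0.8], [1.67, -4.6, 0, 1.16, 0.8], [1.67, -4.6, 0, 1.16, 0.8], [1.67, -4.6, 0, 1.16, 0.8]]

```text
t: 13.62
position: [617.1, 123.3, 149.3]
orientation: [[0.988, 0.153, -0.001], [0.153, -0.988, -0.001], [-0.001, 0.001, -1.0]]
contact_force: [-0.5, -0.5, -0.7]
grip_width: 0.265
```

```bash
cat > ov.py <<'E'
from h import *
def go(tag,gx,gy,tz,tilt,stamp=True):
    # predicted coupon: grip pt at stand(gx,gy), z=tz-14, tilt
    s=robot.get_image("scene");t=robot.get_image("top")
    out=[]
    for n,im,o,w,h,k in(("top",t,(225,195),65,80,6),("scene",s,(235,205),80,80,6)):
        big=cv2.resize(im[o[1]:o[1]+h,o[0]:o[0]+w],None,fx=k,fy=k,interpolation=2)
        def dr(L,c):
            q=((proj(n,T(S,L))-o+.5)*k).astype(int);cv2.polylines(big,[q.reshape(-1,1,2)],True,c,1)
        c,s_=np.cos(tilt),np.sin(tilt)
        dr([[gx+a*c-2.5*s_,gy+b,tz-14+a*s_+2.5*c] for a,b in((10,12),(10,-12),(-73.4,-12),(-73.4,12))],(0,0,255))
        out.append(big)
    cv2.imwrite(f"pics/{tag}.png",np.hstack(out))
E
python3 - <<'E'
from ov import *
did(1.67,-4.6,0,1.16);st();go("c10",36,-20,150,.42)
E
```

```text
cmd [617.12 124.7  150.11   8.83]
t 13.62 pos [617.1  123.3  149.31] yaw 8.77 F [-0.5 -0.5 -0.7] grip 0.265
```

View pics/c10.png

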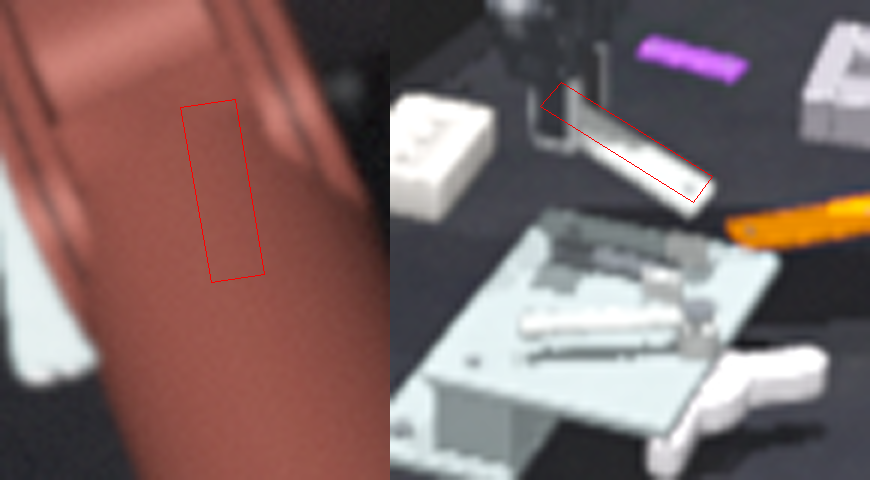

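Call:
step_arm:
  commands:
    - [[0, 0, 0.2, 0, 0.8], [0, 0, 0.4, 0, 0.8], [0, 0, 0.52, 0, 0.8], [0, 0, 0.52, 0, 0.8], [0, 0, 0.52, 0, 0.8]]

```text
t: 14.35
position: [617.3, 124.8, 119.2]
orientation: [[0.988, 0.154, 0.0], [0.154, -0.988, 0.0], [0.0, -0.0, -1.0]]
contact_force: [-0.1, 0.3, -1.1]
grip_width: 0.263
```

```bash
python3 - <<'E'
from ov import *
did(0,0,.52,0);st();go("c11",36,-20,119,.42)
E
```

```text
cmd [617.12 124.7  118.91   8.83]
t 14.35 pos [617.34 124.82 119.17] yaw 8.83 F [-0.1  0.3 -1.1] grip 0.263
```

View pics/c11.png

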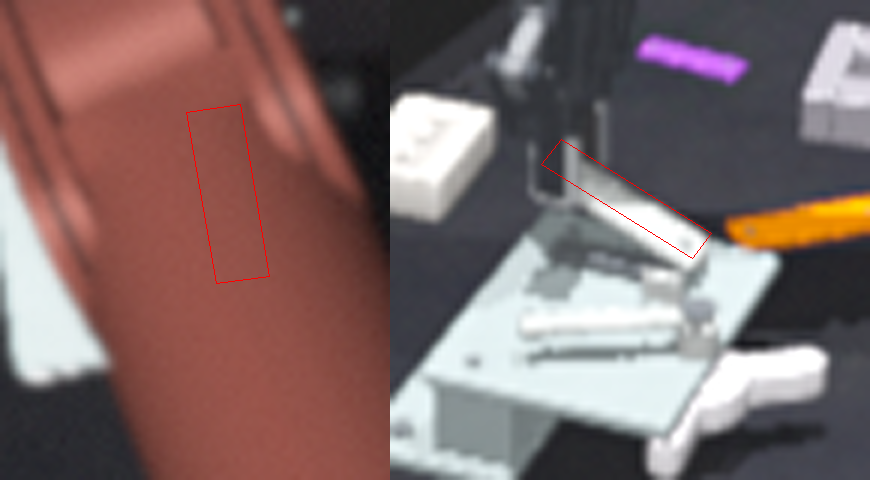

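Call:
step_arm:
  commands:
    - [[0, 0, 0.06, 0, 0.8], [0, 0, 0.1, 0, 0.8], [0, 0, 0.14, 0, 0.8], [0, 0, 0.14, 0, 0.8]]
  newtons: 20

```text
t: 14.95
position: [617.0, 124.6, 110.2]
orientation: [[0.988, 0.153, -0.0], [0.153, -0.988, -0.0], [-0.0, 0.0, -1.0]]
contact_force: [-1.3, -0.1, -0.8]
grip_width: 0.266
```

```bash
python3 - <<'E'
from ov import *
did(0,0,.14,0);st();go("c12",36,-20,110.5,.42)
E
```

```text
cmd [617.12 124.7  110.51   8.83]
t 14.95 pos [617.03 124.61 110.24] yaw 8.83 F [-1.3 -0.1 -0.8] grip 0.266
```

View pics/c12.png

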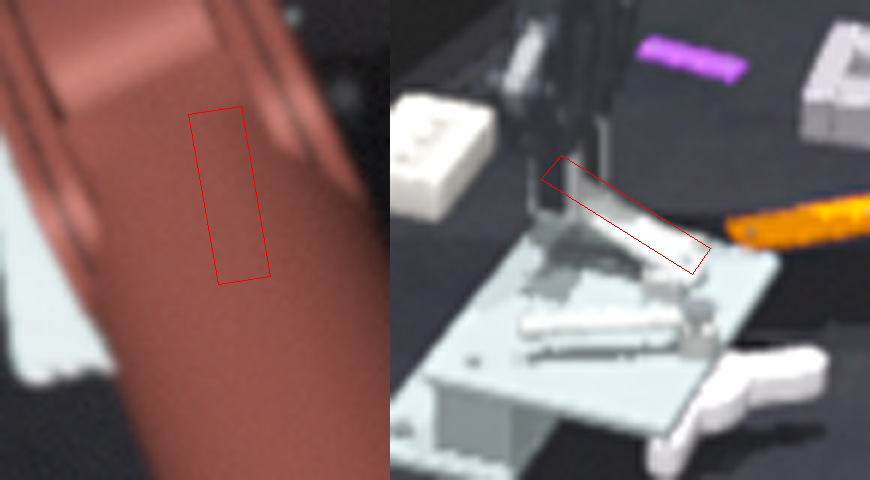

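Call:
step_arm:
  commands:
    - [[0, 0, 0.04, 0, 0.8], [0, 0, 0.08, 0, 0.8], [0.01, 0, 0.12, 0, 0.8], [0.02, 0, 0.15, 0, 0.8], [0.02, 0, 0.15, 0, 0.8]]

```text
t: 15.68
position: [618.7, 125.1, 101.9]
orientation: [[0.988, 0.154, 0.001], [0.154, -0.988, 0.0], [0.001, -0.0, -1.0]]
contact_force: [0.2, -0.2, 5.1]
grip_width: 0.262
```

```bash
python3 - <<'E'
from ov import *
did(0.02,0,.15,0);st();go("c13",37.2,-20,101.5,.34)
E
```

```text
cmd [618.3  124.89 101.51   8.83]
t 15.68 pos [618.69 125.1  101.94] yaw 8.83 F [ 0.2 -0.2  5.1] grip 0.262
```

View pics/c13.png

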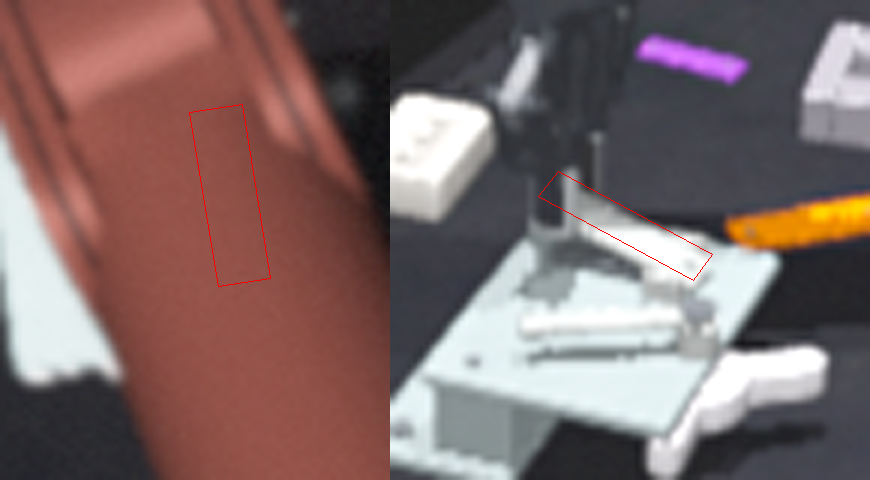

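Call:
step_arm:
  commands:
    - [[0.01, 0, 0.04, 0, 0.8], [0.02, 0, 0.08, 0, 0.8], [0.03, 0, 0.12, 0, 0.8], [0.04, 0, 0.16, 0, 0.8], [0.04, 0, 0.16, 0, 0.8]]

```text
t: 16.4
position: [621.2, 125.4, 92.2]
orientation: [[0.988, 0.153, 0.001], [0.153, -0.988, 0.0], [0.001, -0.0, -1.0]]
contact_force: [2.1, 0.6, 5.4]
grip_width: 0.265
```

```bash
python3 - <<'E'
from ov import *
did(0.04,0,.16,0);st();go("c14",39.6,-20,92,.16)
E
```

```text
cmd [620.67 125.25  91.91   8.83]
t 16.40 pos [621.17 125.43  92.21] yaw 8.83 F [2.1 0.6 5.4] grip 0.265
```

View pics/c14.png

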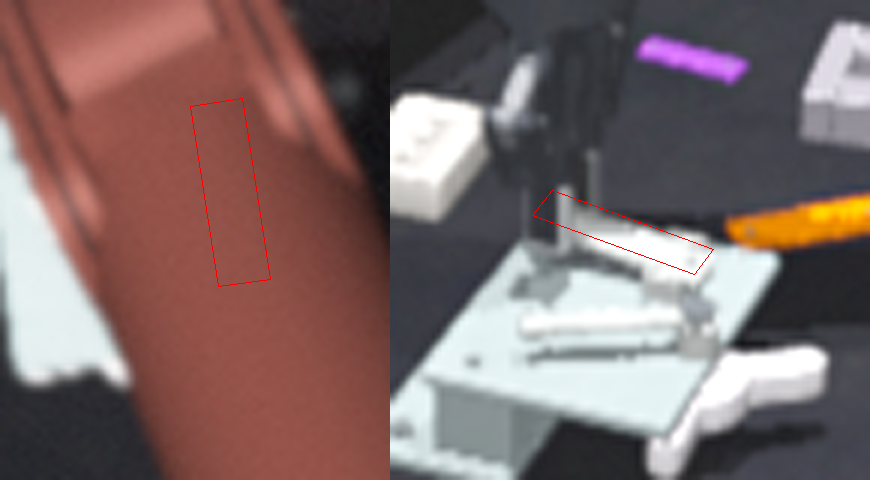

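Rotating flat as planned, nose between the fences (scene crop (690,255)). Go on down.

Call:
step_arm:
  commands:
    - [[0.01, 0, 0.04, 0, 0.8], [0.02, 0, 0.08, 0, 0.8], [0.02, 0, 0.11, 0, 0.8], [0.02, 0, 0.13, 0, 0.8], [0.02, 0, 0.13, 0, 0.8]]

```text
t: 17.12
position: [622.1, 125.5, 84.2]
orientation: [[0.988, 0.154, 0.0], [0.154, -0.988, 0.0], [0.0, -0.0, -1.0]]
contact_force: [2.9, 1.1, 5.0]
grip_width: 0.266
```

```bash
python3 - <<'E'
from ov import *
did(0.02,0,.13,0);st();go("c15",40.8,-20,84,.03)
E
```

```text
cmd [621.86 125.44  84.11   8.83]
t 17.12 pos [622.05 125.49  84.17] yaw 8.83 F [2.9 1.1 5. ] grip 0.266
```

View pics/c15.png

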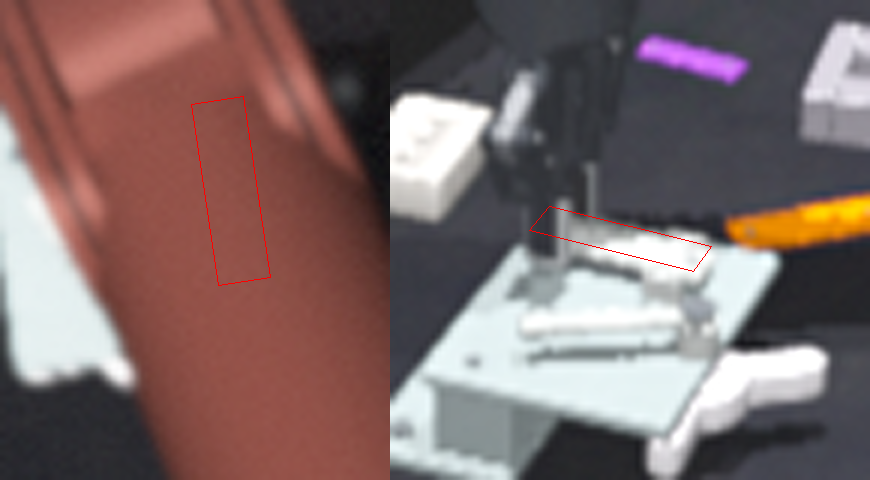

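Call:
step_arm:
  commands:
    - [[0, 0, 0.02, 0, 0.8], [0, 0, 0.04, 0, 0.8], [0, 0, 0.04, 0, 0.8]]

```text
t: 17.6
position: [622.2, 125.5, 82.8]
orientation: [[0.988, 0.154, 0.001], [0.154, -0.988, -0.0], [0.001, 0.0, -1.0]]
contact_force: [-1.0, 0.5, 12.3]
grip_width: 0.263
```

Call:
step_arm:
  commands:
    - [[0, 0, 0.03, 0, 0.72], [0, 0, 0.03, 0, 0.66], [0, 0, 0.03, 0, 0.6], [0, 0, 0.03, 0, 0.5], [0, 0, 0.03, 0, 0.4]]

```text
t: 18.23
position: [621.3, 125.2, 79.2]
orientation: [[0.988, 0.153, -0.001], [0.153, -0.988, -0.0], [-0.001, 0.0, -1.0]]
contact_force: [-0.3, 0.2, -0.9]
grip_width: 0.602
```

```bash
python3 - <<'E'
from ov import *
did(0,0,.07,0);st();go("c16",40.8,-20,82.5,0)
E
```

```text
cmd [621.86 125.44  79.91   8.83]
t 18.23 pos [621.31 125.2   79.25] yaw 8.83 F [-0.3  0.2 -0.9] grip 0.602
```

View pics/c16.png

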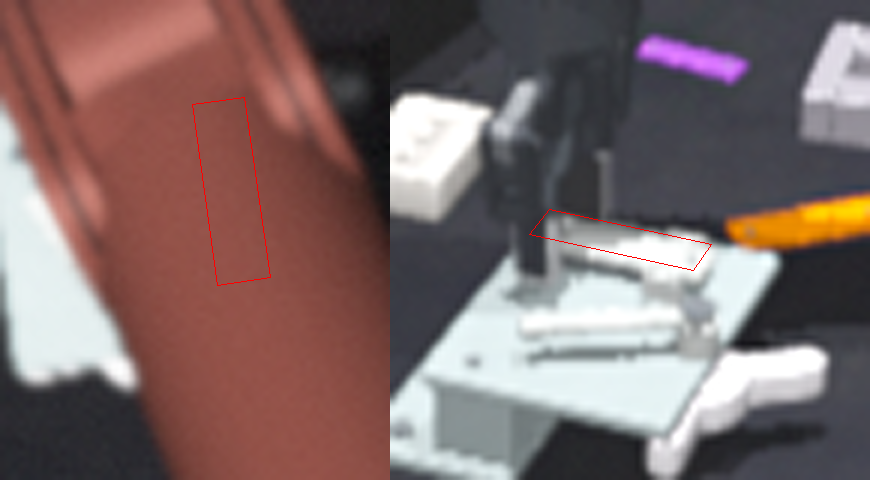

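```bash
python3 - <<'E'
from h import *
to(W(S,-98,-60,150),8.82)
E
```

```text
-> [490.8  65.1 150. ] 8.82 row [-2.313, 0.659, -1.168] 0.002
```

Call:
step_arm:
  commands:
    - [[0, 0, -0.3, 0, 0.3], [0, 0, -1.17, 0, 0.3], [0, 0, -1.17, 0, 0.3], [-2.31, 0.66, -1.17, 0, 1], [-2.31, 0.66, -1.17, 0, 1], [-2.31, 0.66, -1.17, 0, 1], [-2.31, 0.66, -1.17, 0, 1], [-2.31, 0.66, -1.17, 0, 1]]

```text
t: 19.32
position: [492.1, 65.5, 150.7]
orientation: [[0.988, 0.154, 0.001], [0.154, -0.988, 0.0], [0.001, -0.0, -1.0]]
contact_force: [0.5, -0.9, 0.0]
grip_width: 0.002
```

```bash
python3 - <<'E'
from ov import *
did(-2.31,.66,-1.17,0);st();go("c17",40.8,-20,82.5,0)
for y in(-48,): to(W(S,-98,y,52),8.82)
E
```

```text
cmd [490.98  65.03 150.11   8.83]
t 19.32 pos [492.06  65.53 150.73] yaw 8.85 F [ 0.5 -0.9  0. ] grip 0.002
-> [489.   76.9  52. ] 8.82 row [-0.003, -0.201, 1.635] 0.002
```

View pics/c17.png

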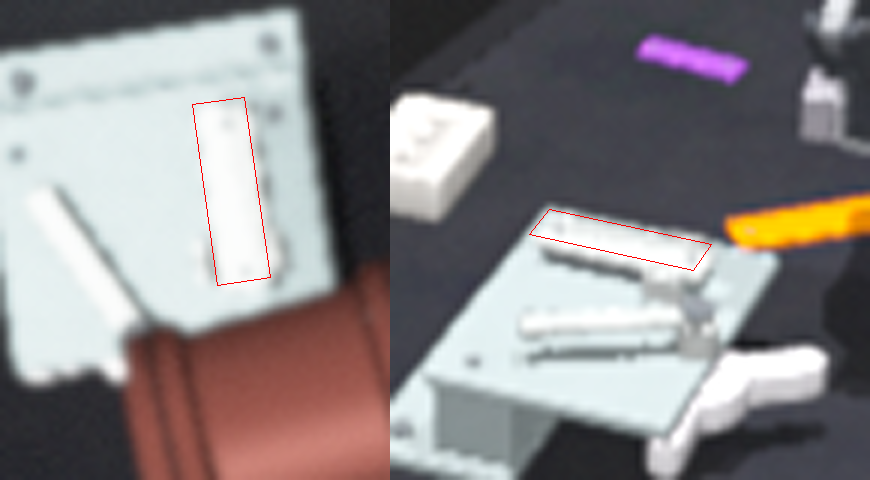

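Call:
step_arm:
  commands:
    - [[0, -0.2, 0, 0, 1], [0, -0.2, 0.8, 0, 1], [0, -0.2, 1.63, 0, 1], [0, -0.2, 1.63, 0, 1], [0, -0.2, 1.63, 0, 1]]

```text
t: 20.05
position: [490.1, 77.9, 53.8]
orientation: [[0.988, 0.154, 0.001], [0.154, -0.988, 0.001], [0.001, -0.001, -1.0]]
contact_force: [0.6, 0.0, 0.9]
grip_width: -0.005
```

```bash
python3 - <<'E'
from ov import *
did(0,-.2,1.63,0);st();go("c18",40.8,-20,82.5,0)
for y in(-20,18,28): to(W(S,-98,y,52),8.82)
E
```

```text
cmd [489.14  76.89  52.31   8.83]
t 20.05 pos [490.09  77.89  53.77] yaw 8.87 F [0.6 0.  0.9] grip -0.005
-> [484.7 104.6  52. ] 8.82 row [-0.003, -0.468, 0.005] 0.002
-> [478.8 142.2  52. ] 8.82 row [-0.002, -1.101, 0.005] 0.002
-> [477.3 152.   52. ] 8.82 row [-0.002, -1.268, 0.005] 0.002
```

View pics/c18.png

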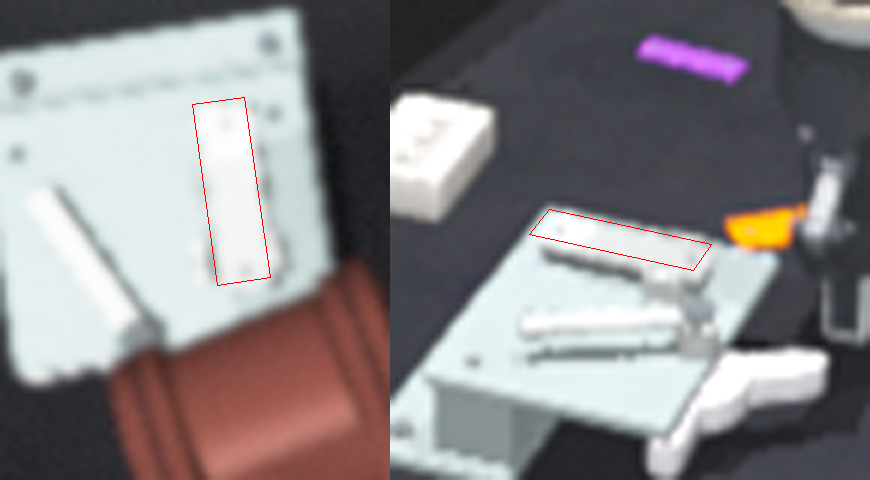

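Call:
step_arm:
  commands:
    - [[0, -0.25, 0, 0, 1], [0, -0.4, 0, 0, 1], [0, -0.5, 0, 0, 1], [0, -0.6, 0, 0, 1], [0, -0.7, 0, 0, 1], [0, -0.8, 0, 0, 1], [0, -0.9, 0, 0, 1], [0, -1.0, 0, 0, 1], [0, -1.1, 0, 0, 1], [0, -1.18, 0, 0, 1], [0, -1.24, 0, 0, 1], [0, -1.24, 0, 0, 1]]

```text
t: 21.65
position: [478.0, 151.1, 52.5]
orientation: [[0.988, 0.154, 0.001], [0.154, -0.988, 0.001], [0.001, -0.001, -1.0]]
contact_force: [-0.3, -1.7, -1.2]
grip_width: 0.002
```

```bash
python3 - <<'E'
from ov import *
did(0,-1.24,0,0);st();go("c19",40.8,-20,82.5,0)
E
```

```text
cmd [477.72 150.4   52.31   8.83]
t 21.65 pos [477.99 151.07  52.47] yaw 8.86 F [-0.3 -1.7 -1.2] grip 0.002
```

View pics/c19.png

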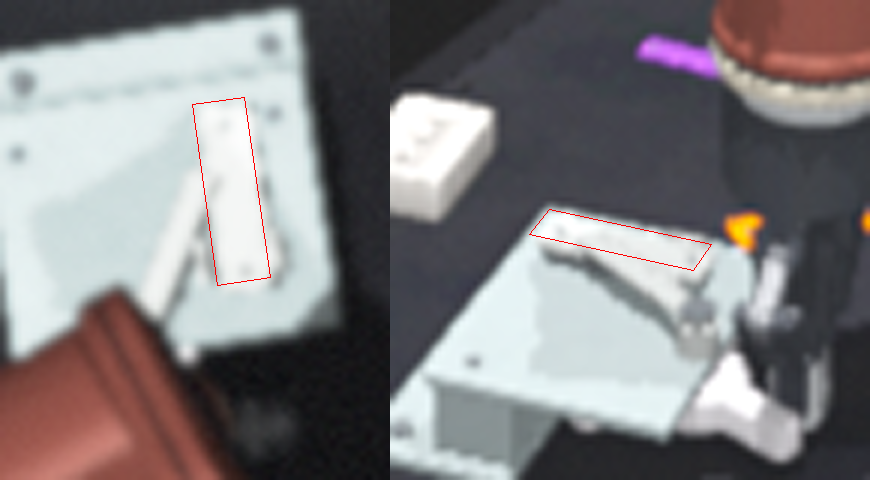

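Call:
step_arm:
  commands:
    - [[0, -0.05, 0, 0, 1], [0, -0.1, 0, 0, 1], [0, -0.13, 0, 0, 1], [0, -0.13, 0, 0, 1]]

```text
t: 22.25
position: [476.6, 158.4, 52.4]
orientation: [[0.988, 0.154, 0.0], [0.154, -0.988, 0.0], [0.0, -0.0, -1.0]]
contact_force: [0.2, -2.6, 0.1]
grip_width: 0.001
```

Call:
step_arm:
  commands:
    - [[0, -0.03, 0, 0, 1], [0, -0.06, 0, 0, 1], [0, -0.06, 0, 0, 1]]

```text
t: 22.62
position: [476.0, 161.3, 52.2]
orientation: [[0.988, 0.153, -0.0], [0.153, -0.988, -0.001], [-0.0, 0.001, -1.0]]
contact_force: [0.3, -5.2, -0.7]
grip_width: 0.003
```

```bash
python3 - <<'E'
from ov import *
did(0,-.19,0,0);st()
E
```

```text
cmd [475.97 161.67  52.31   8.83]
t 22.62 pos [475.95 161.26  52.24] yaw 8.81 F [ 0.3 -5.2 -0.7] grip 0.003
```

Call:
step_arm:
  commands:
    - [[0, -0.03, 0, 0, 1], [0, -0.06, 0, 0, 1], [0, -0.06, 0, 0, 1]]

```text
t: 23.0
position: [475.9, 162.0, 52.2]
orientation: [[0.989, 0.151, -0.0], [0.151, -0.989, -0.004], [-0.001, 0.004, -1.0]]
contact_force: [1.5, -14.3, 3.0]
grip_width: -0.001
```

```bash
python3 - <<'E'
from ov import *
did(0,-.06,0,0);st();go("c20",40.8,-20,82.5,0)
E
```

```text
cmd [475.42 165.23  52.31   8.83]
t 23.00 pos [475.93 161.99  52.17] yaw 8.68 F [  1.5 -14.3   3. ] grip -0.001
```

View pics/c20.png

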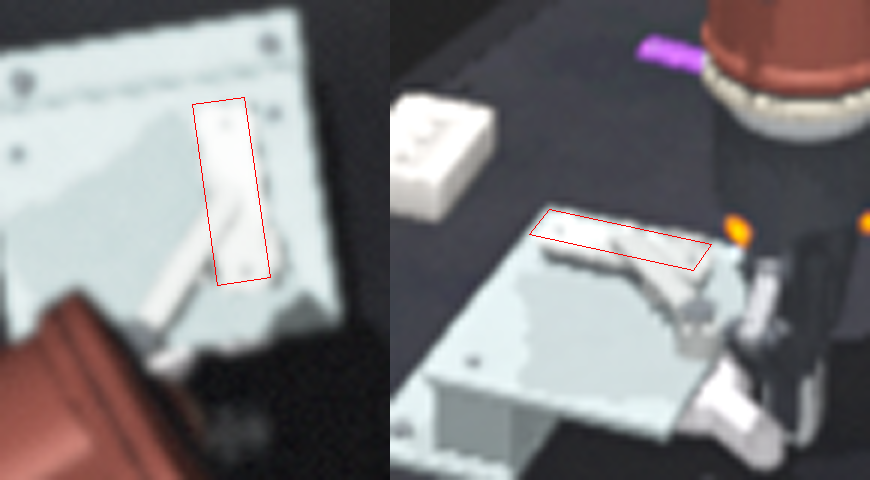

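Call:
step_arm:
  commands:
    - [[0, 0.2, 0, 0, 1], [0, 0.35, 0, 0, 1], [0, 0.35, -0.9, 0, 1], [0, 0.35, -1.8, 0, 1], [0, 1.3, -2.2, 0, 1], [0, 2.3, -2.5, 0, 1], [0, 3.3, -2.5, 0, 1], [0, 4.0, -2.5, 0, 1], [0, 4.0, -2.5, 0, 1]]

```text
t: 24.22
position: [512.3, -75.6, 202.1]
orientation: [[0.989, 0.148, -0.0], [0.148, -0.989, -0.0], [-0.0, 0.0, -1.0]]
contact_force: [-0.8, 1.1, -0.9]
grip_width: 0.003
```

```bash
python3 - <<'E'
from ov import *
did(0,4,-2.5,0);st();go("c21",40.8,-20,82.5,0)
t=robot.get_image("top");cv2.imwrite("pics/top9.png",t);crop(t,215,190,75,85,9,"pics/tc9.png")
E
```

```text
cmd [512.26 -71.93 202.31   8.83]
t 24.23 pos [512.28 -75.58 202.08] yaw 8.51 F [-0.8  1.1 -0.9] grip 0.003
```

View pics/c21.png

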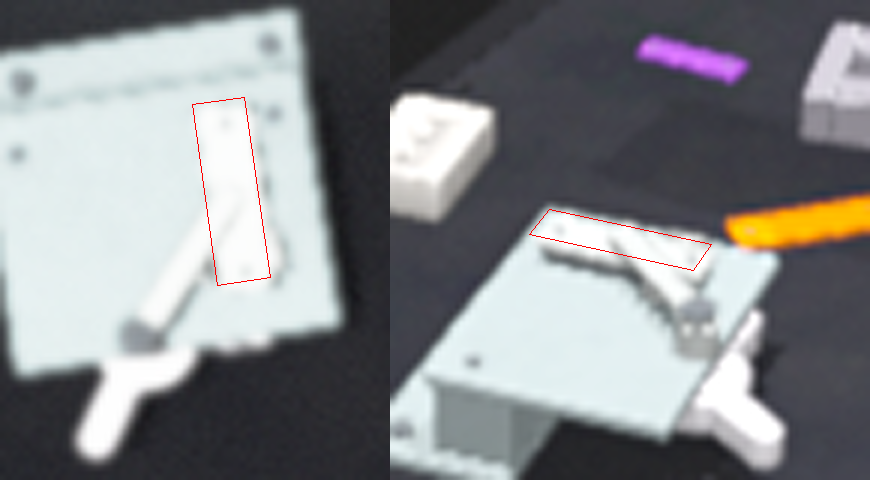

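View pics/tc9.png

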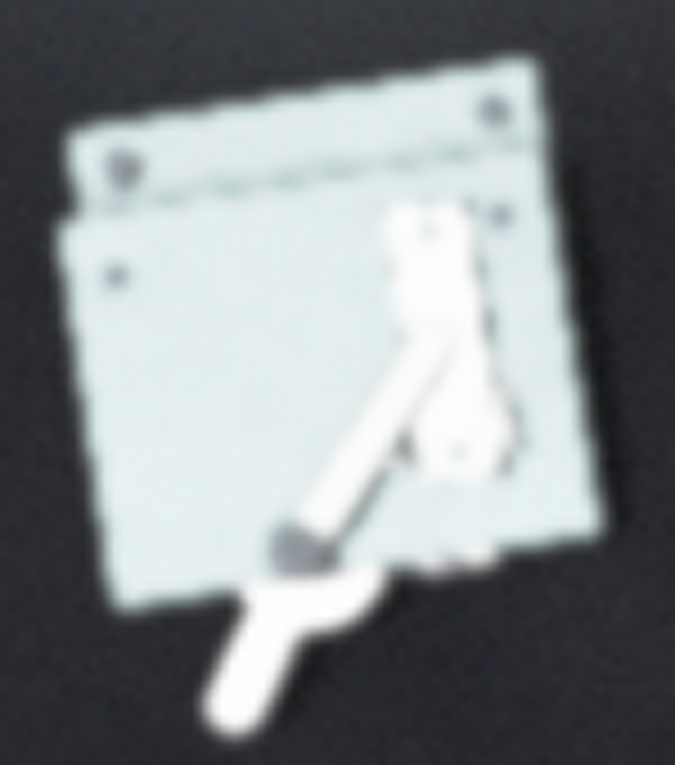

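```bash
python3 - <<'E'
from h import *
P=ray("top",np.array([(430,230),(458,450)])/9+[214.5,189.5],71)
d=P[:,:2]-S[:2];c,s=np.cos(S[2]),np.sin(S[2]);q=np.c_[c*d[:,0]+s*d[:,1],-s*d[:,0]+c*d[:,1]]-[10,-20]
print("holes in rail frame",q.round(1),"mid",q.mean(0).round(1))
st();robot.finish_job();st()
E
```

```text
holes in rail frame [[ 30.   -2.4]
 [-37.5  -1.4]] mid [-3.7 -1.9]
t 24.38 pos [512.28 -70.71 202.23] yaw 8.90 F [-0.   0.8  0.2] grip -0.001
the job is handed in; nothing more can be done
the job is handed in; nothing more can be done
```

The job is done and handed in at about 24.4 s of the 72 s allowed; no verdict was reported.

- **Opening the knob:** I pushed the front lobe with the closed fingers until it hit the stop. The force rose to 13 N, and I measured about 1.16 rad of turn in the picture. The step needs over 1.1 rad.
- **Tipping the coupon:** I pressed its front end down to the rocker's stop, where the force reached 19 N. I then took it by its raised rear end with a 40 N grip.
- **Laying it on the rail:** I set the front end between the fences, pressed the coupon flat with a 20 N grip and let go. The pictures showed it flat and clear of the fingers, with the finger still open.
- **Closing the knob:** I pushed the lobe back to its stop (14 N) and withdrew.

Last checks, from the final pictures:
- **Finger and knob:** the finger lies over the coupon, and the knob looks as it did at the start.
- **Coupon position:** midway between its two holes it is about -4 mm along and -2 mm across from the rail's middle, inside the ±14 and ±5 mm limits. Its direction is within about 1° of the rail.
- **Fit between the fences:** the -2 mm across is about as far as they allow (±2.5 mm). The height overlay put it nearer 0, so the two differ by about the 2 mm calibration error.
- **Jar, tape roll, steel block and dial indicator:** I never moved near them or saw signs of contact, but I did not measure their final positions.

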